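# Show a heat sink from the power board to the inspection camera

## Task

Lift the tallest of the three finned heat sinks out of its slot on the power board and hold it up in the air in front of the inspection camera, right way up, with its flat unfinned face square to the lens, centred on the lens axis and 100 mm from the glass. Finish while still holding it there, steady in the gripper. Do not touch the camera or its stand, and leave the other two heat sinks and everything else on the bench where they are.

Things in the scene. Friction and masses are not known exactly. Their poses are not given: they have to be found in the camera images.
- sink_tall: Heat sink to show: tallest of the three, aluminium, 31 (x) by 50 (y) by 60 mm tall (z), about 0.13 kg. Origin: centre of its underside. Its +x side is a 5 mm flat plate with two small screw holes; six upright fins fill the rest towards -x. Flat end faces at y = -25 and +25 mm (a good grip). It stands loose and upright in any of the three slots, flat face towards the board's +x.
- face (a point): Centre of the tall heat sink's flat unfinned face, 30 mm above its underside, 15 mm from its origin along its +x; axes as the heat sink's. This point goes on the lens axis, 100 mm from the glass.
- fins (a point): Point in the middle of the tall heat sink's finned side, 31 mm behind the face point (heat sink's -x); axes as the heat sink's. It must be farther from the lens than the face.
- sink_low: One of the other heat sinks on the board, to be left: same make and way round, 31 x 50 mm and 35 mm tall. Origin: centre of its underside.
- sink_narrow: The third heat sink on the board, to be left: same make and way round, 31 x 34 mm and 40 mm tall. Origin: centre of its underside.
- board: Fixed green power board on an orange-topped wooden jig, 220 (x) by 170 (y) mm, top 22 mm above the table. Origin: centre of its underside. Heat sinks stand unfastened at x = -65, 0 and 65 mm on its centre line, each between two guide ridges 5 mm high along y, with 1 to 2 mm play: they pull straight up. Parts up to 18 mm high stand more than 48 mm from the centre line.
- stand: Fixed stand of the inspection camera: dark base plate 160 x 160 x 16 mm, steel post 24 mm thick and 428 mm tall, and a yellow carriage on the post that carries the camera head on its -x side. Origin: on the table, 80 mm from the post towards -x, near the base's front edge (20 mm behind it). Place, yaw, carriage height and head tilt differ each time; carriage and head are stiff.
- lens (a point): Centre of the glass at the front of the camera head, a white and black barrel 42 mm thick and 95 mm long lying behind this point. z axis: viewing direction, out of the glass, towards the robot's side and 15 to 35 degrees downward; x axis: the picture's up; y axis: level. It is 0.24 to 0.32 m above the table.
- transformer: Bystander: small iron transformer, 56 x 66 mm, 50 mm tall, loose. Origin: centre of its underside.
- multimeter: Bystander: red multimeter lying flat, 180 x 85 mm, 46 mm high at its dial, loose. Origin: centre of its underside.
- tub: Bystander: grey open plastic tub 90 x 70 mm, 30 mm high, loose. Origin: centre of its underside.
- capacitor: Bystander: black can capacitor standing upright, 35 mm thick, 50 mm tall, loose. Origin: centre of its underside.
- screwdriver: Bystander: blue-handled screwdriver lying flat, 180 mm long along its x, loose.
Mind the look-alikes: they are no part of the job. What is shaped like the sink_tall but blue or red is not meant.

How it is judged:
By the outcome, as a careful person would: the job done as asked, in the order asked, and still so for the second after the job is handed in, while the arm keeps its last pose, push and grip.
It also fails if it takes over 34 s, if anything falls off the work surface, if the arm or the gripper's body presses on something with over 40 N, if the wrist force passes 120 N, or if a joint passes its speed limit or range.

## Robot

A 6-joint arm with a two-finger parallel gripper is mounted at the origin on the work surface. World frame = base frame: x ahead of the robot, y to its left, z up, the work surface at z = 0. Lengths are in m, angles in rad, forces in N, time in s.
With the tool pointing down it reaches from about 0.375 to 0.9 m from the base axis. Payload 3.1 kg.
Tool frame: the origin (TCP) lies at the very end of the fingers, on their centre line; the grasp point (between the pads) lies 19 mm behind it (manip.tcp_to_grasp is the distance from the TCP to the grasp point, in m); z points along the fingers, y is the line along which they close (so a half turn about z gives the same grasp; the last joint's range is limited). The gripper opens to 85 mm and grips with 20 to 120 N. Pads are 22 mm wide; open, the fingers measure 114 mm over their backs; the gripper's body (76 mm by 85 mm) begins 54 mm behind the grasp point. The pads swing forward as they close: fully open they stand 13 mm farther back than shut.
Start: joints at [-0.178, 0.527, 1.433, -0, 1.181, -0.178], TCP at [0.625, 0, 0.231] pointing down, gripper open.
Joint ranges: [-3.08, 3.08], [-0.75, 2.2], [0.22, 2.44], [-1.43, 4.57], [0, 2.65], [-2.85, 2.85]. Speed limits (rad/s): [2.79, 2.79, 3.14, 3.14, 3.14, 3.14].

## Interface

Orientations are given as a unit quaternion [x, y, z, w].
In Python, from station import manip gives the robot as it stands. The module is installed in compiled form; this text tells all that it offers.
- The arm moves only by the tool step_arm, never from a script. Its argument "commands" is one flat list of numbers, 6 for each row, row after row: the shift along the tool's x, y, z in m, then the turn, a rotation vector about the tool's x, y, z in degrees. A call has exactly 10 rows; each row is the pose to reach, as a shift and turn from the pose commanded when the call began, along the tool's axes at that moment; what a row does not reach only later rows make up. A row lasts 1/10 s, in which the tool goes at most 50 mm and 8.59 degrees, less where a joint would pass 70% of its speed; a pose out of reach is approached as far as the arm can. A call with a gripper value outside its range is refused whole. "jaw" is the opening in per cent of the stroke, from 0 (shut) to 100 (fully open), set as the call begins (left out, the last holds). The fingers move at their own pace and stop on an object; "grip_force" is the grip in N (left out, the last holds). Time passes only in rows, so rows that repeat a pose let the fingers close, or fill a call up. It gives the time, the measured TCP pose, the force, the opening and the grip force at its end, in the units of the state.
- manip.sense(): the state, without advancing time (a new reading comes with each control period).
- manip.snapshot(name): name is "scene" or "side" or "wrist"; returns a dict with "pixels" (400x640x3 uint8, blue, green, red), "fx", "fy", "cx", "cy" (pixels), "k1" (the pictures are not rectified: a ray, as slopes to the right and down, at radius r is drawn at 1 + k1 r^2 times it, then the intrinsics apply), "R" (3x3) and "t" (3): a world point X has camera coordinates R X + t; the wrist camera has in their place "mount" (4x4, takes a point from camera to tool coordinates, whose origin is the TCP and whose axes are the flange's). Camera axes: x right, y down, z forward; pixel columns grow to the right and rows downward; lengths in m; the calibration is good to about 2 mm. A picture is of the moment at which its call begins: read the wrist's pose just before it. There is no depth.
- manip.sign_off(): hands the job in; it is judged then, once.
The state is a dict: "t": time; "q": joint angles; "qd": joint speeds; "tau": joint torques, N m; "tcp_pos": TCP position; "tool_rot": TCP orientation; "force": force on the tool from outside, world axes, zero at the start; "ft_torque": the same for the moment, N m; "finger_gap": opening from 0.0 (shut) to 1.0 (fully open); "gripper_force": force on a finger pad.
Only numpy, scipy, OpenCV 4.12 (cv2) and the standard library are available. Lean on these libraries where they do the work, as an engineer would, in place of code of your own. Each camera call takes 0.05 s, during which the arm holds its last target. There are 200 camera calls.

## Working session

There is one attempt and no reset: what is moved stays moved. The work goes in short steps, Python scripts to look and compute and a tool call to move; the robot and the scene stay as the last step left them, time stands still between calls to the robot, and variables do not carry over. Pictures are saved under pics/ and viewed, at most 11 in all, crops included, and the job is handed in when it is done.

Besides the shell and the picture viewer there is one more tool, called as a command line: name --argument value ..., lists and objects as JSON in quotes. step_arm: Moves the arm, as the interface text tells. Its arguments: {"type":"object","properties":{"commands":{"type":"array","items":{"type":"number"}},"jaw":{"type":"number"},"grip_force":{"type":"number"}},"required":["commands"]}

```bash
mkdir -p pics; cat > h.py <<'E'
import numpy as np,cv2,json,pickle
from scipy.spatial.transform import Rotation as Ro
from station import manip
def ray(c,u,v):
    # undistort by iteration; returns origin, dir in world (or camera frame for wrist)
    x=(u-c["cx"])/c["fx"];y=(v-c["cy"])/c["fy"];a,b=x,y
    for _ in range(30):
        s=1+c["k1"]*(a*a+b*b);a,b=x/s,y/s
    d=np.array([a,b,1.]);d/=np.linalg.norm(d)
    if "R" in c and c["R"] is not None:
        R=np.array(c["R"]);t=np.array(c["t"]);return -R.T@t,R.T@d
    M=np.array(c["mount"]);W=c["W"]@M
    return W[:3,3],W[:3,:3]@d
def onz(c,u,v,z):
    o,d=ray(c,u,v);return o+d*(z-o[2])/d[2]
def tri(obs):
    A=np.zeros((3,3));b=np.zeros(3);L=[ray(*o) for o in obs]
    for o,d in L:
        P=np.eye(3)-np.outer(d,d);A+=P;b+=P@o
    X=np.linalg.solve(A,b);return X,[np.linalg.norm((np.eye(3)-np.outer(d,d))@(X-o)) for o,d in L]
def proj(c,X):
    X=np.asarray(X,float)
    if "R" in c and c["R"] is not None: p=np.array(c["R"])@X+np.array(c["t"])
    else:
        W=np.linalg.inv(c["W"]@np.array(c["mount"]));p=W[:3,:3]@X+W[:3,3]
    a,b=p[0]/p[2],p[1]/p[2];s=1+c["k1"]*(a*a+b*b)
    return np.array([c["fx"]*a*s+c["cx"],c["fy"]*b*s+c["cy"]])
def tool():
    s=manip.sense();W=np.eye(4);W[:3,:3]=Ro.from_quat(s["tool_rot"]).as_matrix();W[:3,3]=s["tcp_pos"];return W
def snap(n,tag):
    W=tool();c=dict(manip.snapshot(n));c["W"]=W
    pickle.dump(c,open(f"pics/{tag}.pkl","wb"));cv2.imwrite(f"pics/{tag}.png",c["pixels"]);return c
def load(tag): return pickle.load(open(f"pics/{tag}.pkl","rb"))
E
python3 - <<'E'
from h import *
for n in("scene","side","wrist"):
    c=snap(n,n+"0");print(n,{k:np.round(v,3).tolist() for k,v in c.items() if k not in("pixels","W")})
print(manip.sense(),manip.tcp_to_grasp)
E
```

```text
scene {'fx': 364.441, 'fy': 364.441, 'cx': 314.327, 'cy': 196.818, 'k1': -0.055, 'R': [[-0.882, 0.471, 0.005], [0.381, 0.721, -0.578], [-0.276, -0.508, -0.816]], 't': [0.456, -0.133, 1.264]}
side {'fx': 481.782, 'fy': 481.782, 'cx': 325.342, 'cy': 201.406, 'k1': -0.083, 'R': [[-0.979, -0.202, -0.01], [-0.138, 0.706, -0.695], [0.147, -0.679, -0.719]], 't': [0.532, 0.173, 1.347]}
wrist {'fx': 296.541, 'fy': 296.541, 'cx': 320.125, 'cy': 195.909, 'k1': -0.042, 'mount': [[-0.0, -0.949, -0.315, 0.081], [1.0, -0.0, -0.001, 0.001], [0.0, -0.315, 0.949, -0.143], [0.0, 0.0, 0.0, 1.0]]}
{'t': 0.15, 'q': array([-1.78479747e-01,  5.28263510e-01,  1.43361195e+00,  3.30777621e-05,
        1.18141692e+00, -1.78490309e-01]), 'qd': array([ 0.00030503, -0.00146162, -0.00358126,  0.00070052,  0.00045529,
       -0.00059812]), 'tau': array([ 1.17890530e-03, -4.42742836e+01, -1.78276026e+01, -2.15643640e-04,
        5.61750654e-03, -9.84718270e-06]), 'tcp_pos': array([6.24446820e-01, 1.51141066e-04, 2.30550476e-01]), 'tool_rot': array([ 7.07107240e-01,  7.07105811e-01, -4.72144560e-04, -7.06814834e-04]), 'force': array([-0.2681967 ,  0.30401999,  0.18440273]), 'ft_torque': array([-0.00875695,  0.00915656, -0.01328425]), 'gripper_force': 0.0, 'finger_gap': 1.001100180500047} 0.0187
```

View pics/scene0.png

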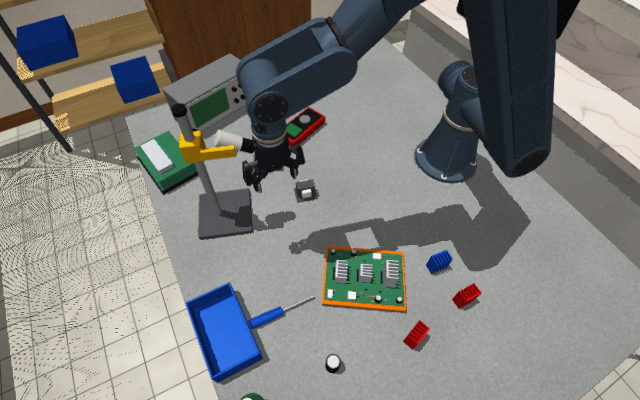

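View pics/side0.png

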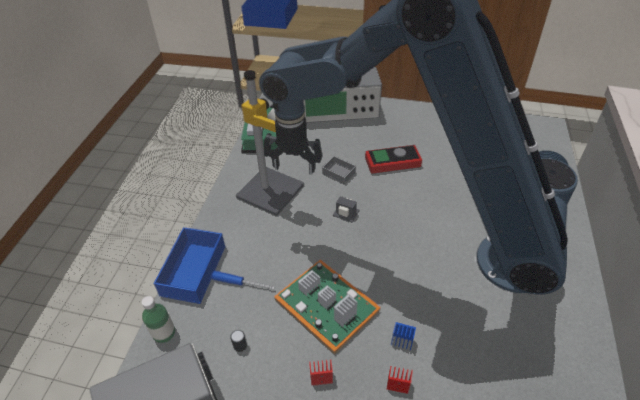

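View pics/wrist0.png

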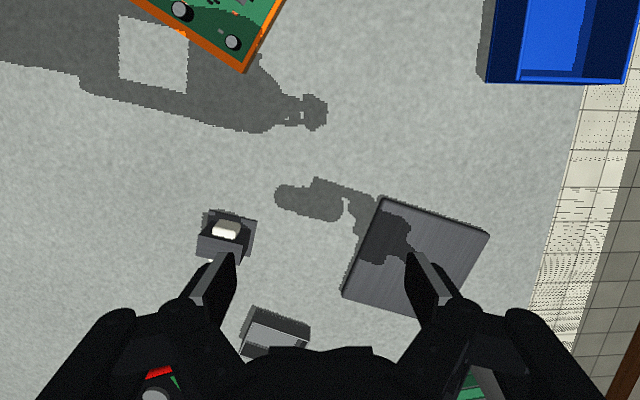

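```bash
python3 - <<'E'
from h import *
a=load("scene0");b=load("side0")
A=cv2.resize(a["pixels"][235:320,310:420],None,fx=3.6,fy=3.6,interpolation=cv2.INTER_CUBIC)
B=cv2.resize(b["pixels"][255:355,265:390],None,fx=3.2,fy=3.2,interpolation=cv2.INTER_CUBIC)
h=600;I=np.zeros((600,800,3),np.uint8);I[:A.shape[0],:A.shape[1]]=A;I[:B.shape[0],400:400+B.shape[1]]=B
C=cv2.resize(a["pixels"][90:245,130:280],None,fx=1.75,fy=1.75,interpolation=cv2.INTER_CUBIC);I[325:325+C.shape[0],:C.shape[1]]=C[:275]
D=cv2.resize(b["pixels"][60:215,225:330],None,fx=1.75,fy=1.75,interpolation=cv2.INTER_CUBIC);I[325:325+D.shape[0],400:400+D.shape[1]]=D[:275]
cv2.imwrite("pics/crop1.png",I)
for n,c in(("scene",a),("side",b)):
    hsv=cv2.cvtColor(c["pixels"],cv2.COLOR_BGR2HSV)
    m=cv2.inRange(hsv,(5,150,120),(17,255,255))
    m[:220]=0
    k=cv2.morphologyEx(m,cv2.MORPH_CLOSE,np.ones((3,3)))
    cs=max(cv2.findContours(k,0,2)[0],key=cv2.contourArea)
    hull=cv2.convexHull(cs);ap=cv2.approxPolyDP(hull,6,True)[:,0]
    print(n,cv2.contourArea(hull),ap.tolist())
    P=np.array([onz(c,u,v,.016) for u,v in ap]);print(P.round(4).tolist())
    print(np.linalg.norm(np.diff(np.vstack([P,P[:1]]),axis=0),axis=1).round(4), "cam",ray(c,320,200)[0].round(3))
E
```

```text
scene 4751.0 [[326, 247], [402, 252], [405, 310], [322, 303]]
[[0.5382, 0.1118, 0.016], [0.3542, 0.228, 0.016], [0.446, 0.3691, 0.016], [0.6274, 0.2505, 0.016]]
[0.2176 0.1683 0.2167 0.1649] cam [0.801 0.523 0.952]
side 4103.0 [[379, 308], [333, 350], [275, 296], [339, 275]]
[[0.3555, 0.2287, 0.016], [0.4492, 0.3664, 0.016], [0.6279, 0.2458, 0.016], [0.4754, 0.1469, 0.016]]
[0.1666 0.2156 0.1818 0.1451] cam [0.347 0.9   1.094]
```

View pics/crop1.png

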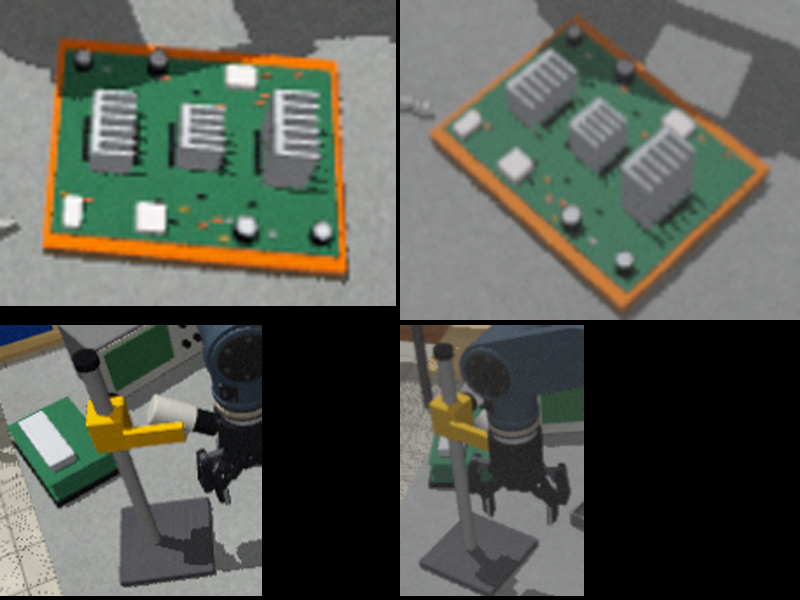

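Candidates: bare sinks at scene px (342,271), (366,272) and (391,272), plus blue (439,261) and red (466,295), (416,335). I choose (391,272), side px (345,309). It's bare aluminium on the board, and its end face is the tallest of the three. It should be at about (0.437, 0.275). I'll move over it for a close wrist check, which also clears the view of the lens.

step_arm --commands '[0.034,-0.024,0,0,0,-7,0.069,-0.047,0,0,0,-14,0.103,-0.071,0,0,0,-21,0.138,-0.094,0,0,0,-28,0.172,-0.118,0,0,0,-36,0.206,-0.141,0,0,0,-43,0.241,-0.165,0,0,0,-50,0.275,-0.188,0,0,0,-57,0.275,-0.188,0,0,0,-57,0.275,-0.188,0,0,0,-57]' --jaw 100

```text
t: 1.15
tcp_pos: [0.4365, 0.2756, 0.2313]
tool_rot: [0.283, 0.959, -0.0, 0.0]
force: [0.5, -0.1, -0.1]
finger_gap: 0.995
gripper_force: 0.0
```

```bash
python3 - <<'E'
from h import *
for n in("scene","side","wrist"): snap(n,n+"1")
a=load("scene1");b=load("side1");w=load("wrist1")
I=np.zeros((600,800,3),np.uint8)
W=w["pixels"];I[:250,:400]=cv2.resize(W,(400,250))
C=cv2.resize(a["pixels"][95:165,165:265],None,fx=4,fy=4,interpolation=cv2.INTER_CUBIC);I[:280,400:]=C
D=cv2.resize(b["pixels"][65:145,225:325],None,fx=4,fy=4,interpolation=cv2.INTER_CUBIC);I[280:600,400:]=D
# rough sink location in wrist
p=[proj(w,(.437,.2745,z)) for z in(.022,.082)];print(np.round(p,1))
u,v=np.mean(p,axis=0).astype(int);x0=int(np.clip(u-70,0,500));y0=int(np.clip(v-60,0,283))
E=cv2.resize(W[y0:y0+117,x0:x0+133],None,fx=3,fy=3,interpolation=cv2.INTER_CUBIC);I[250:600,:399]=E[:350,:399]
print(x0,y0);cv2.imwrite("pics/crop2.png",I);print(tool().round(3),manip.sense()["q"].round(2),manip.sense()["t"])
E
```

```text
[[319.5 167. ]
 [319.4 180.1]]
249 113
[[-0.838  0.546  0.     0.438]
 [ 0.546  0.838 -0.     0.274]
 [-0.001  0.    -1.     0.231]
 [ 0.     0.     0.     1.   ]] [ 0.34  0.38  1.7  -0.    1.06 -0.65] 1.3
```

View pics/crop2.png

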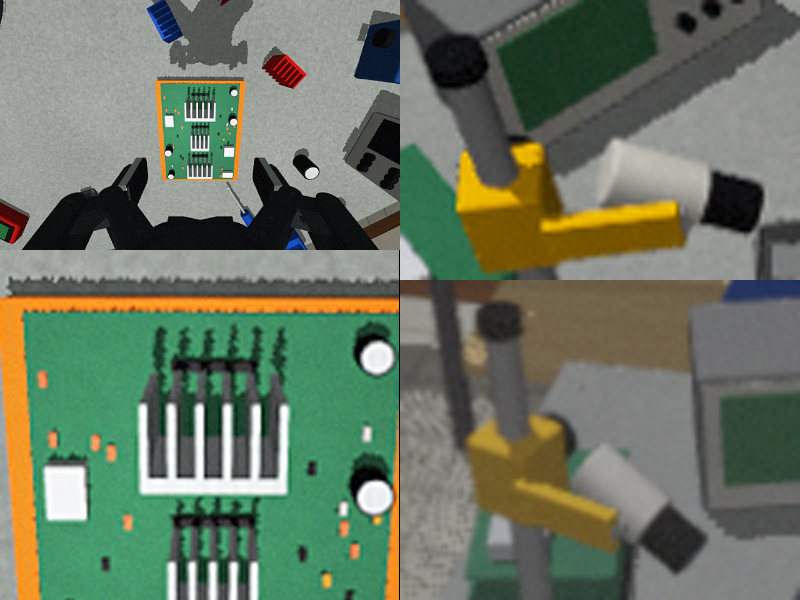

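Wrist crop (wrist px 296..345, 163..194): the tallest bare sink, plate strip on the far (board +x) side and fins towards the robot, as described. The camera head is now clear in scene (~(254,146)) and side (~(296,133)). Next I'll measure the sink and a first lens estimate.

```bash
python3 - <<'E'
from h import *
w=load("wrist1");g=w["pixels"]
m=(g.min(2)>190).astype(np.uint8);r=np.zeros_like(m);r[158:198,290:350]=1;m&=r
n,l,s,_=cv2.connectedComponentsWithStats(m);i=1+np.argmax(s[1:,4]);M=l==i;print(s[i])
ys,xs=np.nonzero(M);plate=[ (xs[ys==y].min(),xs[ys==y].max(),y) for y in sorted(set(ys))]
print([tuple(map(int,p)) for p in plate[-9:]])
pts=np.array([onz(w,x+0.,y+0.,.082) for x,y in zip(xs,ys)])
ex=np.array([.838,-.546,0]);ey=np.array([.546,.838,0])
lx,ly=pts@ex,pts@ey
print("x",lx.min(),lx.max(),"y",ly.min(),ly.max(),"size",np.ptp(lx),np.ptp(ly))
c=ex*(lx.max()-.0155)+ey*(ly.min()+ly.max())/2;print("centre by plate",c)
# yaw from plate outer edge
cols=range(xs.min()+3,xs.max()-2);e=np.array([onz(w,x,ys[xs==x].max()+.5,.082) for x in cols]);k=np.polyfit(e@ey,e@ex,1);print("yaw err deg",np.degrees(np.arctan(k[0])))
# lens first estimate
a=load("scene1");b=load("side1")
print("front",tri([(a,254.3,145.8),(b,296,133)]));print("rear",tri([(a,218,139),(b,274,114)]))
# board orange in wrist
hsv=cv2.cvtColor(g,cv2.COLOR_BGR2HSV);o=cv2.inRange(hsv,(5,150,120),(17,255,255));cs=max(cv2.findContours(o,0,2)[0],key=cv2.contourArea)
print(cv2.approxPolyDP(cv2.convexHull(cs),6,True)[:,0].tolist())
for q in cv2.approxPolyDP(cv2.convexHull(cs),6,True)[:,0]: P=onz(w,*q,.02);print((P@ex).round(4),(P@ey).round(4))
E
```

```text
[295 165  50  29 571]
[(296, 344, 185), (296, 344, 186), (296, 343, 187), (296, 343, 188), (296, 343, 189), (296, 343, 190), (296, 343, 191), (296, 343, 192), (296, 343, 193)]
x 0.20060385213088563 0.23010489987775035 y 0.4439550617526976 0.4938643242767547 size 0.02950104774686471 0.049909262524057085
centre by plate [0.4358636  0.27577205 0.        ]
yaw err deg 0.005048101350194831
front (array([ 0.63814678, -0.08681004,  0.29791218]), [np.float64(0.0006861588595688903), np.float64(0.0006861588595689357)])
rear (array([ 0.71137601, -0.13313604,  0.31632833]), [np.float64(0.00029084019330071723), np.float64(0.0002908401933008091)])
[[248, 129], [391, 130], [379, 288], [259, 287]]
0.171 0.3847
0.1722 0.5527
0.3908 0.5525
0.3891 0.3833
```

step_arm --commands '[0.001,0,0.035,0,0,0,0.001,0,0.07,0,0,0,0.001,0,0.105,0,0,0,0.001,0,0.135,0,0,0,0.001,0,0.16,0,0,0,0.001,0,0.18,0,0,0,0.001,0,0.195,0,0,0,0.001,0,0.195,0,0,0,0.001,0,0.195,0,0,0,0.001,0,0.195,0,0,0]' --jaw 85

```text
t: 2.3
tcp_pos: [0.4372, 0.2753, 0.0371]
tool_rot: [0.285, 0.959, 0.001, 0.001]
force: [-0.6, -0.1, -0.8]
finger_gap: 0.853
gripper_force: 0.0
```

step_arm --commands '[0,0,0,0,0,0,0,0,0,0,0,0,0,0,0,0,0,0,0,0,0,0,0,0,0,0,0,0,0,0,0,0,0,0,0,0,0,0,0,0,0,0,0,0,0,0,0,0,0,0,0,0,0,0,0,0,0,0,0,0]' --jaw 0 --grip_force 50

```text
t: 3.3
tcp_pos: [0.4368, 0.2757, 0.0373]
tool_rot: [0.284, 0.959, 0.0, 0.001]
force: [0.3, -1.2, 7.3]
finger_gap: 0.58
gripper_force: 52.2
```

step_arm --commands '[0,0,-0.01,0,0,0,0,0,-0.03,0,0,0,0,0,-0.06,0,0,0,0,0,-0.095,0,0,0,0,0,-0.13,0,0,0,0,0,-0.165,0,0,0,0,0,-0.2,0,0,0,0,0,-0.225,0,0,0,0,0,-0.24,0,0,0,0,0,-0.24,0,0,0]'

```text
t: 4.3
tcp_pos: [0.437, 0.2761, 0.279]
tool_rot: [0.284, 0.959, 0.002, 0.002]
force: [0.3, 0.5, -1.0]
finger_gap: 0.583
gripper_force: 52.0
```

```bash
python3 - <<'E'
from h import *
for n in("scene","side","wrist"): snap(n,n+"2")
a=load("scene2");b=load("side2");w=load("wrist2")
I=np.zeros((600,800,3),np.uint8)
I[:,:]=0
I[:400,:640]=w["pixels"]
T=w["W"][:3,3]
for k,(c,x0) in enumerate(((a,0),(b,400))):
    u,v=proj(c,T+[0,0,.0]).astype(int);print(u,v)
    I[400:600,x0:x0+400]=cv2.resize(c["pixels"][max(v-25,0):max(v-25,0)+50,u-50:u+50],(400,200),interpolation=cv2.INTER_CUBIC)
cv2.imwrite("pics/crop3.png",I);s=manip.sense();print(s["t"],s["tcp_pos"],s["force"],s["finger_gap"])
# stand base plate
for n in("scene1","side1"):
    c=load(n);g=c["pixels"].astype(int);print(n)
E
```

```text
408 230
347 255
4.45 [0.43502728 0.27527402 0.27536957] [ 0.60213858  0.64024326 -1.39170348] 0.5793093411626408
scene1
side1
```

View pics/crop3.png

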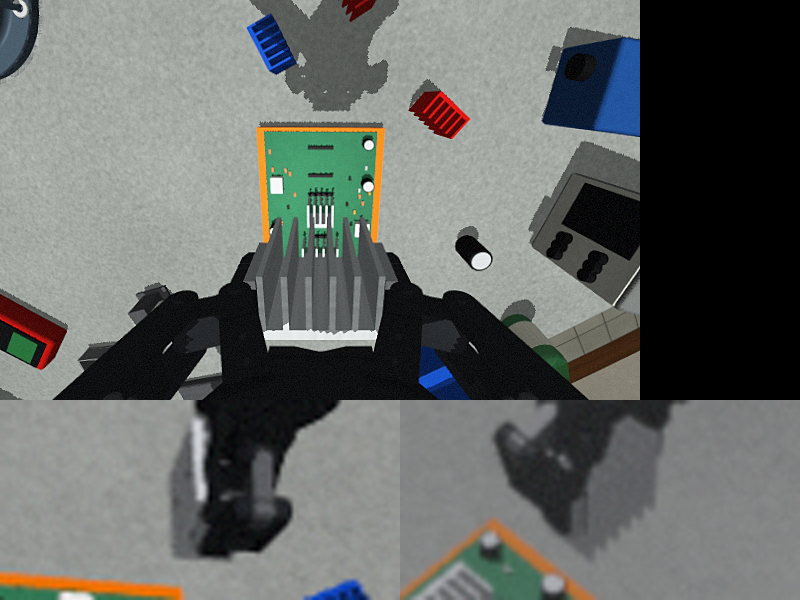

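Sink is held square in the fingers (fins and white plate edge centred at px (320,300)). The coarse lens estimate is (0.638, -0.087, 0.298), which fits the 0.24–0.32 height. I'll refine it with wrist views of the head, starting with a move towards a view from above.

step_arm --commands '[-0.02,-0.014,-0.02,0,0,5,-0.05,-0.035,-0.04,0,0,11,-0.08,-0.056,-0.06,0,0,17,-0.11,-0.077,-0.08,0,0,24,-0.14,-0.098,-0.1,0,0,31,-0.17,-0.119,-0.11,0,0,38,-0.2,-0.14,-0.11,0,0,45,-0.2,-0.14,-0.11,0,0,45,-0.2,-0.14,-0.11,0,0,45,-0.2,-0.14,-0.11,0,0,45]'

```text
t: 5.45
tcp_pos: [0.5267, 0.0499, 0.3849]
tool_rot: [0.629, 0.777, -0.001, -0.002]
force: [0.6, -0.3, -1.6]
finger_gap: 0.58
gripper_force: 52.2
```

```bash
python3 - <<'E'
from h import *
for n in("wrist","side","scene"): snap(n,n+"3")
W=tool();print(W.round(3))
R=W[:3,:3];p=W[:3,3]
t=np.array([.616,-.168,.387]);print("A shift",R.T@(t-p))
E
```

```text
[[-0.21   0.978 -0.001  0.527]
 [ 0.978  0.21   0.     0.05 ]
 [ 0.001 -0.001 -1.     0.386]
 [ 0.     0.     0.     1.   ]]
A shift [-0.2321492   0.04119338 -0.00131574]
```

step_arm --commands '[-0.015,0.003,0,0,0,4,-0.045,0.008,0,0,0,10,-0.08,0.014,0,0,0,16,-0.115,0.02,0,0,0,23,-0.15,0.027,0,0,0,30,-0.185,0.033,0,0,0,37,-0.215,0.038,0,0,0,43,-0.232,0.041,0,0,0,45,-0.232,0.041,0,0,0,45,-0.232,0.041,0,0,0,45]'

```text
t: 6.6
tcp_pos: [0.6156, -0.1679, 0.386]
tool_rot: [0.878, 0.478, -0.0, -0.001]
force: [0.6, 0.4, -1.9]
finger_gap: 0.58
gripper_force: 52.2
```

```bash
python3 - <<'E'
from h import *
c=snap("wrist","wristA")
W=tool();print(W.round(3),manip.sense()["q"].round(2),manip.sense()["t"])
print(proj(c,(.638,-.087,.298)),proj(c,(.711,-.133,.316)))
E
```

```text
[[ 0.543  0.84  -0.001  0.616]
 [ 0.84  -0.543  0.001 -0.167]
 [ 0.001 -0.001 -1.     0.386]
 [ 0.     0.     0.     1.   ]] [-0.44  0.42  1.18  0.    1.54  0.13] 6.65
[286.06740833  99.85831342] [408.91640839  98.77535103]
```

View pics/wristA.png

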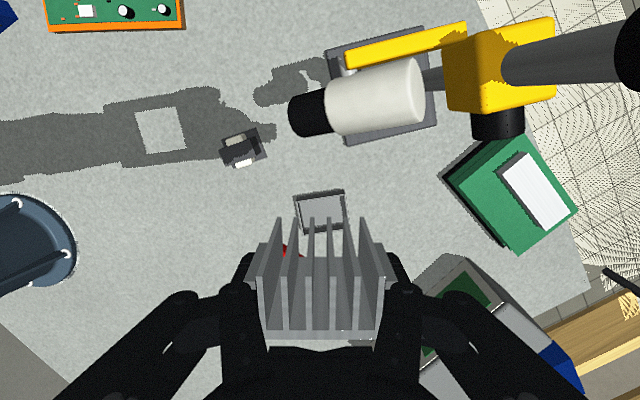

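View from above: the head runs from black front end (289,115) back to (420,90), with both silhouette edges visible. The held sink and everything else are well clear. Next, a 45° oblique view of the head from the side.

step_arm --commands '[-0.007,0,0.008,0,5,0,-0.014,-0.001,0.017,0,11,0,-0.021,-0.002,0.025,0,17,0,-0.028,-0.002,0.034,0,23,0,-0.035,-0.003,0.042,0,29,0,-0.042,-0.004,0.05,0,35,0,-0.049,-0.004,0.059,0,41,0,-0.055,-0.004,0.067,0,45,0,-0.055,-0.004,0.067,0,45,0,-0.055,-0.004,0.067,0,45,0]'

```text
t: 7.65
tcp_pos: [0.5828, -0.2122, 0.3198]
tool_rot: [0.812, 0.441, 0.336, -0.182]
force: [0.4, 0.4, -1.0]
finger_gap: 0.58
gripper_force: 52.2
```

```bash
python3 - <<'E'
from h import *
c=snap("wrist","wristB")
W=tool();print(W.round(3),manip.sense()["q"].round(2),manip.sense()["t"])
print(proj(c,(.638,-.087,.298)),proj(c,(.711,-.133,.316)))
E
```

```text
[[ 0.383  0.84   0.385  0.583]
 [ 0.595 -0.543  0.592 -0.212]
 [ 0.706  0.002 -0.708  0.32 ]
 [ 0.     0.     0.     1.   ]] [-0.87  0.5   1.47  0.74  1.48 -0.49] 7.7
[292.88291831  99.3585362 ] [403.7176975   81.33421731]
```

View pics/wristB.png

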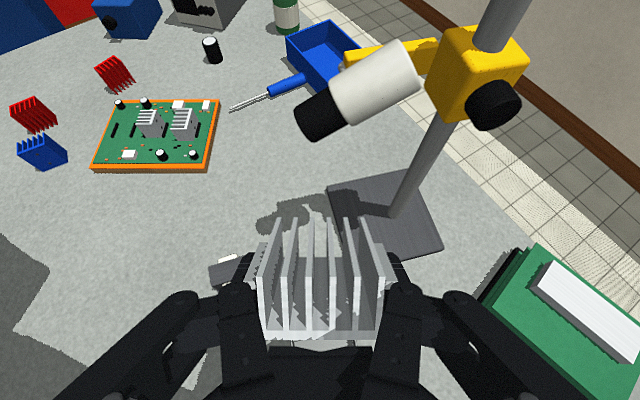

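View B: oblique side view with the black front (295,108)–(313,142) and the white rear around (405,60), both silhouette edges clean. I'll fit the cylinder's tangent planes across views A and B.

```bash
cat > lens.py <<'E'
from h import *
from scipy.ndimage import map_coordinates
def prof(c,p0,p1,half,n=40):
    """both edges of a bright/dark band around axis p0-p1, strongest colour gradient either side"""
    g=cv2.GaussianBlur(c["pixels"],(3,3),0).astype(float);p0,p1=np.array(p0,float),np.array(p1,float)
    d=(p1-p0)/np.linalg.norm(p1-p0);nn=np.array([-d[1],d[0]]);s=np.arange(half-8,half+8.01,.25);E=[]
    for sg in(-1,1):
        L=[]
        for f in np.linspace(0,1,n):
            q=p0+f*(p1-p0)+np.outer(s*sg,nn)
            v=np.stack([map_coordinates(g[:,:,k],[q[:,1],q[:,0]],order=1) for k in range(3)],1)
            gr=np.abs(np.gradient(v,axis=0)).sum(1);i=np.argmax(gr);L.append(q[i])
        L=np.array(L,np.float32);vx,vy,x,y=cv2.fitLine(L,cv2.DIST_HUBER,0,.01,.01).ravel()
        r=np.abs((L-[x,y])@[-vy,vx]);print("  side",sg,"inl",(r<1).sum(),"/",n,"med",np.median(r).round(2))
        k=L[r<1];E.append(cv2.fitLine(k,cv2.DIST_L2,0,.01,.01).ravel())
    return E
def plane(c,l):
    vx,vy,x,y=l;o,a=ray(c,x-25*vx,y-25*vy);_,b=ray(c,x+25*vx,y+25*vy);n=np.cross(a,b);return o,n/np.linalg.norm(n)
E
python3 - <<'E'
from lens import *
A=load("wristA");B=load("wristB")
LA=prof(A,(343,106),(408,93),36);print(LA)
LB=prof(B,(345,95),(400,65),28.);print(LB)
mid=np.array([.67,-.11,.307]);rows=[];rhs=[];N=[]
for c,L in((A,LA),(B,LB)):
    for l in L:
        o,n=plane(c,l)
        if n@(mid-o)<0:n=-n
        N.append(n);rows.append(n);rhs.append(n@o)
N=np.array(N);U,S,V=np.linalg.svd(N);d=V[2];d*=np.sign(-d[0])
print("sv",S,"d",d,"az",np.degrees(np.arctan2(d[1],d[0])),"tilt",np.degrees(np.arcsin(-d[2])))
# n.X - r = n.o for r unknown, plus fix along d
M=np.c_[N,-np.ones(4)];M=np.vstack([M,np.r_[d,0]]);x,res,_,_=np.linalg.lstsq(M,np.r_[rhs,d@mid],rcond=None)
print("axis pt",x[:3],"r",x[3],"resid",M@x-np.r_[rhs,d@mid])
np.savez("axis.npz",p=x[:3],d=d,r=x[3])
p=x[:3];r=.021
# front end: dark mask, profile along axis
for n,c in(("A",A),("B",B)):
    print(n)
    g=c["pixels"].max(2).astype(float)
    for s in np.arange(.02,.085,.004)-.0:
        u=proj(c,p+d*s);print(round(s,3),u.round(1),int(g[int(round(u[1])),int(round(u[0]))]),end=" | ")
E
```

```text
side -1 inl 34 / 40 med 0.25
  side 1 inl 40 / 40 med 0.12
[array([ 9.6508193e-01, -2.6194811e-01,  3.7306638e+02,  6.2606411e+01],
      dtype=float32), array([ 9.7258568e-01, -2.3254476e-01,  3.8324658e+02,  1.3823294e+02],
      dtype=float32)]
  side -1 inl 31 / 40 med 0.21
  side 1 inl 40 / 40 med 0.09
[array([  0.84777296,  -0.5303593 , 361.22772   ,  58.847164  ],
      dtype=float32), array([  0.876199  ,  -0.48194945, 387.51202   , 107.522026  ],
      dtype=float32)]
sv [1.84462349 0.77012224 0.06539052] d [-0.8545003   0.25812279 -0.45077918] az 163.19176951060643 tilt 26.79368635165645
axis pt [ 0.66978133 -0.11620509  0.30451873] r 0.02336958231621784 resid [ 0.00290655  0.00296421 -0.0031361  -0.00273466 -0.00029632]
A
0.02 [320.2 116.5] 22 | 0.024 [315.8 117.7] 23 | 0.028 [311.4 118.8] 26 | 0.032 [307.1 120. ] 24 | 0.036 [302.9 121.1] 22 | 0.04 [298.7 122.2] 17 | 0.044 [294.7 123.3] 18 | 0.048 [290.6 124.4] 13 | 0.052 [286.7 125.4] 193 | 0.056 [282.8 126.5] 195 | 0.06 [279.  127.5] 190 | 0.064 [275.3 128.5] 120 | 0.068 [271.6 129.5] 99 | 0.072 [268.  130.5] 112 | 0.076 [264.4 131.4] 101 | 0.08 [260.9 132.4] 102 | 0.084 [257.4 133.3] 50 | B
0.02 [324.1 112.8] 26 | 0.024 [319.8 115.3] 29 | 0.028 [315.6 117.8] 26 | 0.032 [311.4 120.3] 19 | 0.036 [307.3 122.7] 18 | 0.04 [303.2 125.1] 24 | 0.044 [299.1 127.5] 75 | 0.048 [295.1 129.8] 194 | 0.052 [291.1 132.2] 181 | 0.056 [287.1 134.5] 178 | 0.06 [283.2 136.8] 178 | 0.064 [279.3 139.1] 188 | 0.068 [275.5 141.3] 183 | 0.072 [271.7 143.6] 183 | 0.076 [267.9 145.8] 184 | 0.08 [264.2 148. ] 181 | 0.084 [260.5 150.2] 186 |
```

```bash
python3 - <<'E'
s=open("lens.py").read()
s=s.replace("i=np.argmax(gr)","i=np.argmax(gr>max(12,.35*gr.max()));i=i+np.argmax(gr[i:i+6])")
s=s.replace("half-8,half+8.01","half-11,half+8.01")
open("lens.py","w").write(s)
E
cat > fit.py <<'E'
from lens import *
A=load("wristA");B=load("wristB")
LA=prof(A,(343,106),(408,91),33);LB=prof(B,(345,95),(400,65),28.)
mid=np.array([.67,-.11,.307])
def solve(pairs):
    N=[];rhs=[]
    for c,l in pairs:
        o,n=plane(c,l)
        if n@(mid-o)<0:n=-n
        N.append(n);rhs.append(n@o)
    N=np.array(N);U,S,V=np.linalg.svd(N);d=V[2];d*=np.sign(-d[0])
    M=np.c_[N,-np.ones(len(N))];M=np.vstack([M,np.r_[d,0]]);b=np.r_[rhs,d@mid]
    x=np.linalg.lstsq(M,b,rcond=None)[0]
    print("sv",S.round(4),"d",d.round(4),"az %.2f tilt %.2f"%(np.degrees(np.arctan2(d[1],d[0])),np.degrees(np.arcsin(-d[2]))),"p",x[:3].round(4),"r",x[3].round(4),"res mm",(1e3*(M@x-b)).round(2))
    return x[:3],d,x[3]
if __name__=="__main__":
    print(np.round(LA,2),np.round(LB,2))
    P=[(A,l) for l in LA]+[(B,l) for l in LB]
    p,d,r=solve(P);np.savez("axis.npz",p=p,d=d,r=r)
    V=cv2.resize(A["pixels"][30:160,270:450],None,fx=2.2,fy=2.2);Y=cv2.resize(B["pixels"][20:150,270:450],None,fx=2.2,fy=2.2)
    for I,c,L,o in((V,A,LA,(270,30)),(Y,B,LB,(270,20))):
        for l in L:
            for t in(-50,50):pass
            q=[(int((l[2]+t*l[0]-o[0]+.5)*2.2),int((l[3]+t*l[1]-o[1]+.5)*2.2)) for t in(-60,60)];cv2.line(I,q[0],q[1],(0,0,255),1)
        for s in np.arange(0,.06,.01): u=proj(c,p+d*s);cv2.circle(I,(int((u[0]-o[0]+.5)*2.2),int((u[1]-o[1]+.5)*2.2)),2,(255,0,255),-1)
    cv2.imwrite("pics/fit.png",np.hstack([V,Y]))
E
python3 fit.py
```

```text
side -1 inl 29 / 40 med 0.4
  side 1 inl 12 / 40 med 1.66
  side -1 inl 40 / 40 med 0.16
  side 1 inl 40 / 40 med 0.09
[[ 9.6000e-01 -2.9000e-01  3.7070e+02  6.7600e+01]
 [ 9.2000e-01 -3.9000e-01  3.8246e+02  1.3499e+02]] [[  0.85  -0.53 361.12  59.13]
 [  0.88  -0.48 387.51 107.52]]
sv [1.8522 0.7413 0.1405] d [-0.9198  0.1832 -0.3469] az 168.74 tilt 20.30 p [ 0.669  -0.1182  0.3069] r 0.0225 res mm [ 2.33  2.46 -2.49 -2.3  -0.55]
```

View pics/fit.png

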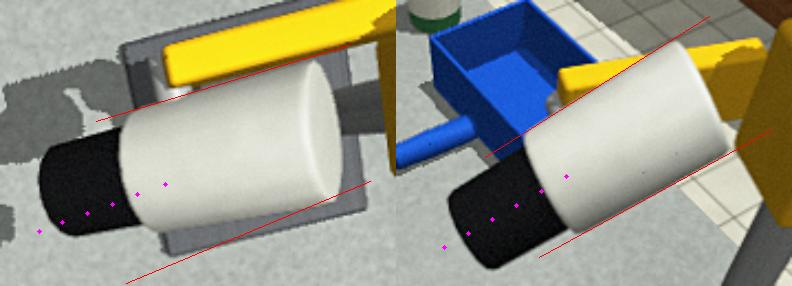

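```bash
python3 - <<'E'
s=open("lens.py").read()
s=s.replace("s=np.arange(half-11,half+8.01,.25)","ha,hb=half")
s=s.replace("            q=p0+f","            s=np.arange(-4,4.01,.2)+ha+f*(hb-ha);q=p0+f")
s=s.replace("i=np.argmax(gr>max(12,.35*gr.max()));i=i+np.argmax(gr[i:i+6])","i=np.argmax(gr)")
open("lens.py","w").write(s)
f=open("fit.py").read()
f=f.replace("LA=prof(A,(343,106),(408,91),33);LB=prof(B,(345,95),(400,65),28.)","LA=prof(A,(340,107),(408,90.7),(28,31.5));LB=prof(B,(345,95),(400,65),(26,28.5))")
open("fit.py","w").write(f)
E
python3 fit.py
python3 - <<'E'
from fit import *
z=np.load("axis.npz");p,d=z["p"],z["d"]
for n,c in(("A",A),("B",B)):
    g=cv2.cvtColor(c["pixels"],cv2.COLOR_BGR2GRAY).astype(float)
    print(n,[(round(s,3),int(g[tuple(np.round(proj(c,p+d*s)).astype(int)[::-1])])) for s in np.arange(0,.075,.002)])
    print(proj(c,p),proj(c,p+d*.05))
E
```

```text
side -1 inl 24 / 40 med 0.88
  side 1 inl 40 / 40 med 0.17
  side -1 inl 37 / 40 med 0.17
  side 1 inl 38 / 40 med 0.18
[[ 9.5000e-01 -3.2000e-01  3.6307e+02  6.8970e+01]
 [ 9.9000e-01 -1.5000e-01  3.8106e+02  1.2829e+02]] [[  0.85  -0.53 361.4   58.7 ]
 [  0.89  -0.46 388.68 106.48]]
sv [1.8469 0.7662 0.0449] d [-0.8315  0.2795 -0.4801] az 161.42 tilt 28.69 p [ 0.6717 -0.1138  0.3018] r 0.0202 res mm [-0.09 -0.09  0.1   0.08 -0.  ]
  side -1 inl 24 / 40 med 0.88
  side 1 inl 40 / 40 med 0.17
  side -1 inl 37 / 40 med 0.17
  side 1 inl 38 / 40 med 0.18
A [(np.float64(0.0), 221), (np.float64(0.002), 223), (np.float64(0.004), 220), (np.float64(0.006), 223), (np.float64(0.008), 219), (np.float64(0.01), 218), (np.float64(0.012), 220), (np.float64(0.014), 218), (np.float64(0.016), 129), (np.float64(0.018), 21), (np.float64(0.02), 28), (np.float64(0.022), 22), (np.float64(0.024), 23), (np.float64(0.026), 18), (np.float64(0.028), 16), (np.float64(0.03), 26), (np.float64(0.032), 17), (np.float64(0.034), 23), (np.float64(0.036), 28), (np.float64(0.038), 24), (np.float64(0.04), 15), (np.float6
[... 796 characters left out ...]
24), 27), (np.float64(0.026), 19), (np.float64(0.028), 21), (np.float64(0.03), 23), (np.float64(0.032), 20), (np.float64(0.034), 25), (np.float64(0.036), 20), (np.float64(0.038), 29), (np.float64(0.04), 23), (np.float64(0.042), 20), (np.float64(0.044), 11), (np.float64(0.046), 191), (np.float64(0.048), 191), (np.float64(0.05), 192), (np.float64(0.052), 180), (np.float64(0.054), 178), (np.float64(0.056), 185), (np.float64(0.058), 176), (np.float64(0.06), 186), (np.float64(0.062), 176), (np.float64(0.064), 179), (np.float64(0.066), 186), (np.float64(0.068), 179), (np.float64(0.07), 179), (np.float64(0.072), 190), (np.float64(0.074), 186)]
[346.03975351  99.70440984] [294.52209542 129.88081874]
```

```bash
cat > fit2.py <<'E'
from lens import *
from scipy.optimize import least_squares
A=load("wristA");B=load("wristB")
def edges(c,p0,p1,ha,hb,n=40):
    g=cv2.GaussianBlur(c["pixels"],(3,3),0).astype(float);p0,p1=np.array(p0,float),np.array(p1,float)
    d=(p1-p0)/np.linalg.norm(p1-p0);nn=np.array([-d[1],d[0]]);out=[]
    for sg in(-1,1):
        for f in np.linspace(0,1,n):
            s=np.arange(-4,4.01,.2)+ha+f*(hb-ha);q=p0+f*(p1-p0)+np.outer(s*sg,nn)
            v=np.stack([map_coordinates(g[:,:,k],[q[:,1],q[:,0]],order=1) for k in range(3)],1)
            gr=np.abs(np.gradient(v,axis=0)).sum(1);i=np.argmax(gr)
            if 0<i<len(s)-1: out.append(q[i])
    return [ray(c,*q) for q in out]
W=[edges(A,(343,106),(406,91.2),28.2,31.3),edges(B,(350,92.5),(395,68),26.3,28.3)]
K=[edges(A,(298,117),(322,111),19.5,21.5,20),edges(B,(309,121.5),(330,110),19.5,20.5,20)]
def dist(L,p,d):
    O=np.array([l[0] for l in L]);D=np.array([l[1] for l in L]);n=np.cross(D,d);n/=np.linalg.norm(n,axis=1)[:,None]
    return np.abs(((p-O)*n).sum(1))
def ax(x): 
    d=np.array([np.cos(x[1])*np.cos(x[0]),np.cos(x[1])*np.sin(x[0]),-np.sin(x[1])])
    e=np.array([-d[1],d[0],0]);e/=np.linalg.norm(e);f=np.cross(d,e);return np.array([.67,-.112,.303])+x[2]*e+x[3]*f,d
def run(w,k):
    def res(x):
        p,d=ax(x);return np.concatenate([dist(L,p,d)-x[4] for L in w]+[dist(L,p,d)-x[5] for L in k])*1e3
    s=least_squares(res,[np.radians(150),.4,0,0,.021,.017],loss="soft_l1",f_scale=.3)
    p,d=ax(s.x);r=res(s.x);i=0;o=[]
    for L in w+k: o.append((np.median(abs(r[i:i+len(L)])).round(2),len(L)));i+=len(L)
    print("az %.2f tilt %.2f"%tuple(np.degrees(s.x[:2])),"p",p.round(4),"d",d.round(4),"r",s.x[4:].round(4),o);return p,d
if __name__=="__main__":
    run(W,[]);run([],K);p,d=run(W,K);np.savez("axis.npz",p=p,d=d)
    for n,c in(("A",A),("B",B)):
        g=cv2.cvtColor(c["pixels"],cv2.COLOR_BGR2GRAY)
        S=np.arange(-.09,.075,.001);v=[int(g[tuple(np.round(proj(c,p+d*s)).astype(int)[::-1])]) for s in S]
        print(n,[(round(float(S[i]),3),v[i-1],v[i+1]) for i in range(1,len(S)-1) if abs(v[i+1]-v[i-1])>60], proj(c,p),proj(c,p+.05*d))
E
python3 fit2.py
```

```text
az 160.69 tilt 30.75 p [ 0.6714 -0.1135  0.3   ] d [-0.811   0.2842 -0.5113] r [0.0208 0.017 ] [(np.float64(0.21), 75), (np.float64(0.09), 55)]
az 161.17 tilt 29.20 p [ 0.6706 -0.1138  0.3009] d [-0.8262  0.2818 -0.4878] r [0.1153 0.0168] [(np.float64(0.09), 40), (np.float64(0.1), 40)]
az 161.50 tilt 29.12 p [ 0.6708 -0.1137  0.3008] d [-0.8285  0.2772 -0.4866] r [0.0208 0.0168] [(np.float64(0.36), 75), (np.float64(0.11), 55), (np.float64(0.09), 40), (np.float64(0.11), 40)]
A [(-0.059, 58, 210), (-0.058, 52, 212), (0.014, 218, 129), (0.015, 212, 0), (0.016, 129, 21), (0.051, 9, 181), (0.052, 69, 189), (0.069, 178, 104)] [342.69003494 106.3586702 ] [289.21667824 119.19807703]
B [(-0.058, 95, 170), (-0.057, 84, 243), (-0.056, 170, 234), (0.007, 194, 26), (0.008, 154, 22), (0.044, 15, 143), (0.045, 32, 190)] [344.84729925 101.02928243] [293.80151732 131.30215586]
```

```bash
python3 - <<'E'
from fit2 import *
from scipy.optimize import brentq
z=np.load("axis.npz");p,d=z["p"],z["d"]
e=np.cross(d,[0,0,1]);e/=np.linalg.norm(e);f=np.cross(d,e);th=np.linspace(0,2*np.pi,721)
def cross(c,s,r,side):
    Q=np.array([proj(c,p+d*s+r*(np.cos(t)*e+np.sin(t)*f)) for t in th]);a,b=proj(c,p),proj(c,p+.05*d);u=(b-a)/np.linalg.norm(b-a)
    off=(Q-a)@[-u[1],u[0]];al=(Q-a)@u;i=np.nonzero(np.diff(np.sign(off)))[0];return (max if side>0 else min)(al[i])
for n,c,sf,sr in(("A",A,.0515,-.0585),("B",B,.0445,-.057)):
    for r,so,sd in((.0168,sf,1),(.0208,sr,-1)):
        a,b=proj(c,p),proj(c,p+.05*d);u=(b-a)/np.linalg.norm(b-a);t=(proj(c,p+d*so)-a)@u
        print(n,sd,brentq(lambda s:cross(c,s,r,sd)-t,so-.03,so+.03))
E
```

```text
A 1 0.03927461850378118
A -1 -0.05442150443990683
B 1 0.039308046560867484
B -1 -0.054859170153729486
```

```bash
cat > tgt.py <<'E'
from h import *
z=np.load("axis.npz");p,d=z["p"],z["d"]
lens=p+.0395*d;face=lens+.1*d
sx=-d;sy=np.cross([0,0,1],sx);sy/=np.linalg.norm(sy);sz=np.cross(sx,sy)
RT=np.c_[d,sy,-sz];off=np.array([-.014,0,-.0155]);T=face-RT@off
E
python3 - <<'E'
from tgt import *
W=tool();R=W[:3,:3];print("lens",lens,"face",face,"T",T,"det",np.linalg.det(RT))
rv=Ro.from_matrix(R.T@RT).as_rotvec(degrees=True);print("rv",rv,np.linalg.norm(rv))
P1=np.array([.47,-.15,.35]);print("P1",R.T@(P1-W[:3,3]))
H=Ro.from_matrix(R)*Ro.from_rotvec(rv/2,degrees=True);print("half z",H.as_matrix()[:,2],"x",H.as_matrix()[:,0])
B=load("wristB")
def pt(x):
    return proj(B,B["W"][:3,:3]@np.array(x)+B["W"][:3,3]).round(1)
for x in [(-.0145,-.025,-.0455),(-.0145,.025,-.0455),(-.0095,-.025,-.0455),(-.0095,.025,-.0455),(.0165,-.025,-.0455),(.0165,.025,-.0455),(.0165,-.025,.0145),(.0165,.025,.0145)]:print(x,pt(x))
g=cv2.resize(B["pixels"][210:360,240:400],None,fx=3.5,fy=3.5,interpolation=cv2.INTER_CUBIC);cv2.imwrite("pics/hold.png",g)
E
```

```text
lens [ 0.63802765 -0.10272283  0.28154519] face [ 0.55517937 -0.07500231  0.23288581] T [ 0.55073307 -0.0735146   0.21253225] det 1.0000000000000007
rv [  15.20840012  -51.29467315 -108.90948208] 121.34131289559147
P1 [ 0.01430883 -0.12866746 -0.02774832]
half z [ 0.25398826  0.23435861 -0.93838479] x [-0.36928983  0.9201961   0.12986207]
(-0.0145, -0.025, -0.0455) [259.  340.8]
(-0.0145, 0.025, -0.0455) [379.  340.7]
(-0.0095, -0.025, -0.0455) [258.1 331.3]
(-0.0095, 0.025, -0.0455) [379.9 331.3]
(0.0165, -0.025, -0.0455) [253.2 277.2]
(0.0165, 0.025, -0.0455) [384.5 277.1]
(0.0165, -0.025, 0.0145) [275.6 217. ]
(0.0165, 0.025, 0.0145) [363.1 216.9]
```

View pics/hold.png

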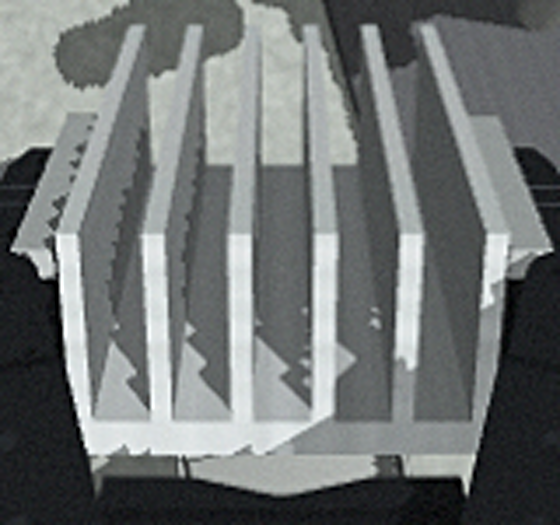

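Held sink matches prediction to within 1–2 px (fin tops at v 277, plate edge at v 340), so it hasn't slipped. Next is the first half of the swing, out in front of the head.

step_arm --commands '[0.001,-0.01,-0.002,0.6,-2,-4.4,0.003,-0.026,-0.006,1.5,-5.1,-10.9,0.005,-0.043,-0.009,2.5,-8.4,-18,0.006,-0.059,-0.013,3.5,-11.8,-25.1,0.008,-0.077,-0.017,4.6,-15.4,-32.7,0.01,-0.094,-0.02,5.5,-18.7,-39.8,0.012,-0.111,-0.024,6.5,-22,-46.9,0.014,-0.129,-0.028,7.6,-25.6,-54.5,0.014,-0.129,-0.028,7.6,-25.6,-54.5,0.014,-0.129,-0.028,7.6,-25.6,-54.5]'

```text
t: 8.7
tcp_pos: [0.4698, -0.1499, 0.3509]
tool_rot: [0.56, 0.809, 0.172, 0.039]
force: [0.2, -0.2, -1.3]
finger_gap: 0.577
gripper_force: 52.2
```

```bash
sed -i 's/off=np.array(\[-.014,0,/off=np.array([-.014,.0005,/' tgt.py; python3 - <<'E'
from tgt import *
W=tool();R=W[:3,:3];print(W[:3,3])
h=np.array([d[0],d[1],0]);h/=np.linalg.norm(h)
for q in (T+.06*h,T):print("shift",(R.T@(q-W[:3,3])).round(4))
print("rv",Ro.from_matrix(R.T@RT).as_rotvec(degrees=True),manip.sense()["q"].round(2))
E
```

```text
[ 0.46978278 -0.14987789  0.35094633]
shift [0.0606 0.0064 0.1582]
shift [0.0221 0.0513 0.1683]
rv [  7.73041905 -25.53959337 -54.44745097] [-0.76  0.16  1.71  0.37  1.26 -1.23]
```

step_arm --commands '[0.005,0.0005,0.013,0.6,-2,-4.4,0.012,0.001,0.032,1.5,-5.1,-10.9,0.02,0.002,0.052,2.6,-8.4,-18,0.028,0.003,0.073,3.6,-11.8,-25.1,0.036,0.004,0.095,4.6,-15.4,-32.7,0.044,0.005,0.116,5.6,-18.7,-39.8,0.052,0.005,0.136,6.6,-22,-46.9,0.061,0.006,0.158,7.7,-25.5,-54.4,0.061,0.006,0.158,7.7,-25.5,-54.4,0.061,0.006,0.158,7.7,-25.5,-54.4]'

```text
t: 9.7
tcp_pos: [0.4931, -0.0557, 0.2106]
tool_rot: [0.158, 0.956, -0.039, 0.246]
force: [0.9, -0.1, -1.4]
finger_gap: 0.583
gripper_force: 52.4
```

```bash
python3 - <<'E'
from tgt import *
W=tool();R=W[:3,:3];print(W[:3,3],(R.T@(T-W[:3,3])).round(4),Ro.from_matrix(R.T@RT).as_rotvec(degrees=True).round(2),manip.sense()["q"].round(2))
E
```

```text
[ 0.49311624 -0.05567405  0.21062623] [-0.0537  0.0011  0.0274] [ 0.11 -0.3  -0.26] [-0.35  0.28  2.13  0.06  0.23 -1.64]
```

step_arm --commands '[-0.005,0,0.003,0,0,0,-0.013,0,0.007,0,0,0,-0.021,0,0.011,0,0,0,-0.029,0,0.015,0,0,0,-0.037,0.001,0.019,0,0,0,-0.044,0.001,0.023,0,0,0,-0.05,0.001,0.026,0,-0.2,-0.2,-0.0535,0.001,0.0275,0,-0.2,-0.2,-0.0535,0.001,0.0275,0,-0.2,-0.2,-0.0535,0.001,0.0275,0,-0.2,-0.2]'

```text
t: 10.7
tcp_pos: [0.549, -0.0738, 0.2123]
tool_rot: [0.155, 0.956, -0.04, 0.247]
force: [-0.2, 0.9, -1.9]
finger_gap: 0.581
gripper_force: 52.4
```

```bash
python3 - <<'E'
from tgt import *
for i in range(5):
    c=snap(("scene","side","wrist","scene","side")[i],"f%d"%i);W=tool();R=W[:3,:3]
    print((1e3*(R.T@(T-W[:3,3]))).round(2),Ro.from_matrix(R.T@RT).as_rotvec(degrees=True).round(2))
s=manip.sense();print(s["q"].round(2),s["t"],s["force"],s["gripper_force"])
a=load("f0");b=load("f1");I=np.zeros((480,800,3),np.uint8)
for c,x0 in((a,0),(b,400)):
    for q in(lens,face): print(proj(c,q).round(1))
    u,v=proj(c,(lens+face)/2).astype(int);I[:,x0:x0+400]=cv2.resize(c["pixels"][v-60:v+60,u-50:u+50],(400,480),interpolation=cv2.INTER_CUBIC)
cv2.imwrite("pics/final.png",I)
E
```

```text
[-1.58  0.32  0.62] [ 0.06 -0.1   0.05]
[-1.58  0.33  0.69] [ 0.06 -0.09  0.05]
[-1.44  0.34  0.69] [ 0.06 -0.08  0.05]
[-1.34  0.37  0.69] [ 0.06 -0.07  0.05]
[-1.22  0.36  0.7 ] [ 0.06 -0.06  0.05]
[-0.34  0.34  2.    0.03  0.29 -1.62] 10.95 [-0.22249623 -1.08481334 -0.96868777] 52.414187528193
[252.7 146.5]
[288.4 155.2]
[297.9 134. ]
[325.9 157.9]
```

View pics/final.png

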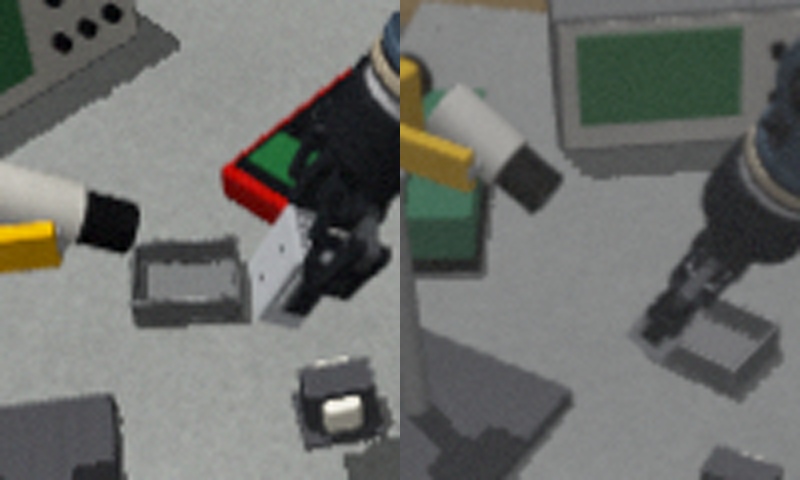

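Final view: the plate's screw holes face the lens. Their midpoint sits at scene px (288,155.5), against (288.4,155.2) predicted. Only about 1 mm is left to correct.

step_arm --commands '[-0.001,0,0.0005,0,0,0,-0.001,0,0.0005,0,0,0,-0.001,0,0.0005,0,0,0,-0.001,0,0.0005,0,0,0,-0.001,0,0.0005,0,0,0,-0.001,0,0.0005,0,0,0,-0.001,0,0.0005,0,0,0,-0.001,0,0.0005,0,0,0,-0.001,0,0.0005,0,0,0,-0.001,0,0.0005,0,0,0]'

```text
t: 11.95
tcp_pos: [0.5505, -0.0744, 0.2126]
tool_rot: [0.155, 0.955, -0.04, 0.248]
force: [0.9, 1.3, -1.3]
finger_gap: 0.581
gripper_force: 52.4
```

```bash
python3 - <<'E'
from tgt import *
c=snap("wrist","f9");W=tool();R=W[:3,:3];e=R.T@(T-W[:3,3])
s=manip.sense();print((1e3*e).round(2),s["finger_gap"],s["gripper_force"],np.abs(s["qd"]).max())
f=load("wristB")["pixels"][215:350,250:392].astype(int);n=c["pixels"][215:350,250:392].astype(int)
r=cv2.phaseCorrelate(np.float32(f.mean(2)),np.float32(n.mean(2)));print("hold shift px",r)
if np.linalg.norm(e)<.003: print(manip.sign_off())
E
```

```text
[0.09 0.43 0.07] 0.5777180156563102 52.4128445237875 0.00059752055076704
hold shift px ((0.08487738614263662, 0.5371563076204353), 0.39079744806014954)
the job is handed in; nothing more can be done
None
```

The job is handed in at about 12 s: the tall heat sink is held steady and right way up, flat face square to the lens and 100 mm from the glass, with the arm within 0.5 mm of my computed pose (lens position measured from images, calibration good to about 2 mm).

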